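# Unlatch the instrument case and fit its battery

### The job

Swing the steel latch on the front of the grey instrument case clear of the lid, then open the lid until it stands up by itself. Take the larger of the two black battery packs from the aluminium stand and lower it gently, never dropping it, upright onto the floor of the case between the two seat blocks, long side running from the latch side to the hinge side; leave the case open and let go. Leave the smaller pack and the other things on the desk where they are.

Things in the scene. Friction and masses are not known exactly. Their poses are not given: they have to be found in the camera images.
- case: Grey plastic instrument case, fixed, outside 130 (x) x 240 (y) x 86 mm high, walls and floor 5 mm. Origin: centre of the underside; -x is the latch front, +x the hinge side. Inside, two seat blocks 25 (x) x 40 (y) x 79 mm high stand on the floor at y = 0 against the front and rear walls, 70 mm apart, tops 84 mm above the desk. Both y sides of them are clear for 90 mm; a low circuit board lies at the +y side.
- seat (a point): Point on the inner floor midway between the two seat blocks, 5 mm above the desk: the underside centre of the seated battery goes here. Axes as the case.
- latch (a joint): Latch lever angle, rad: 0 = upright, claw over the lid, locking it; grows as the tip swings away from the lid towards the case's -x and down, to 1.5 at most; the claw is well clear above 0.6. Stays where it is left (friction 0.12 N m, about 1.5 N at the lip). Starts within 0 to 0.06.
- latch_lip (a point): Grip point on the steel lever: a plate 8 mm thick (case x) and 30 mm wide (case y), upright when shut, this point then 123 mm above the desk, 78 mm from the pivot; the plate ends 12 mm beyond. The claw is 17 to 24 mm nearer the pivot. The lid's front edge is 6 mm behind the plate, lid top 96.5 mm above the desk. Pinched across its 30 mm width it turns between the fingers.
- latch_hinge (a point): Latch pivot: at case (-75, 0, 45) mm, axis along the case's y.
- lid (a joint): Lid angle, rad: 0 shut, grows as it opens upwards about the rear edge, stop at 1.85. Stiff hinge (0.26 N m): the lid, 0.25 kg, stays where it is left. The claw blocks it while the latch is closed.
- lid_fin (a point): Grip point: middle of the fin standing on the lid by its front edge, beside the latch. Fin 28 (lid x) x 14 (lid y, pinch here) x 40 mm high; the point is 20 mm above the lid's top, at (-116, 75, 30) mm from lid_hinge in the lid's frame, 116.5 mm above the desk when shut. Lid plate 130 x 240 x 10 mm. Pinched along y, the fin turns between the fingers, so the hand can keep pointing down.
- lid_hinge (a point): Middle of the hinge line: case (65, 0, 86.5) mm, axis along the case's y.
- stand: Bare aluminium two-bay battery stand, fixed. Origin: underside centre. Base 85 (x) x 150 (y) x 6 mm; bays centred at y = +40 and -40 mm, packs in either order. Each bay lies between two upright cheeks 8 mm thick, 42 mm long in x, 39 mm apart in y, tops 80 mm above the desk, higher than the packs, so a pack can be gripped only by its x ends there; both x ends are open.
- clear_patch (a point): Point on the bare desk 130 mm in front of the stand (its -x); axes as the stand. Kept free, at least 80 x 120 mm, for setting the battery down to take it the other way.
- battery: The larger black pack: 62 (x) x 34 (y) x 70 mm high, 0.2 to 0.4 kg, upright in one bay (underside 6 mm above the desk), length along the stand's x, ends 10 mm beyond the cheeks. Origin: underside centre, z up; x and -x are alike. In the stand only its two ends (62 mm apart) can be gripped; in the case only its broad faces (34 mm apart), as the seat blocks leave 4 mm at each end.
- spare: The smaller black pack, 50 x 34 x 48 mm high, in the other bay. Leave it. Origin: underside centre.
- mug: White mug, radius 38, height 90 mm; bystander at the left.
- jar: Small white screw jar, radius 21, height 55 mm; bystander beyond the middle of the desk.
- pen: Grey pen, 12 mm thick, 120 mm long, lying between case and stand, on the robot side; bystander.
- screwdriver: Screwdriver lying at the right; bystander.
- stapler: Stapler, 130 x 32 x 45 mm, at the left; bystander.
- tape: Roll of clear tape, radius 45, height 22 mm, at the right; bystander.

How it is judged:
By the outcome, as a careful person would: the job done as asked, in the order asked, and still so for the second after the job is handed in, with the robot touching nothing.
It also fails if it takes over 72 s, if anything falls off the work surface, if the arm or the gripper's body presses on something with over 40 N, if the wrist force passes 120 N, or if a joint passes its speed limit or range.

### The arm

A 6-joint arm with a two-finger parallel gripper is mounted at the origin on the work surface. World frame = base frame: x ahead of the robot, y to its left, z up, the work surface at z = 0. Lengths are in mm, angles in degrees, forces in N, time in s.
With the tool pointing down it reaches from about 300 to 850 mm from the base axis. Payload 4.2 kg.
Tool frame: the origin (TCP) lies between the finger pads; the fingertips stand 14 mm ahead of it and the grasp point (between the pads) lies 5 mm behind it (env.finger_overhang is the distance from the TCP to the fingertips, in mm); z points along the fingers, y is the line along which they close (so a half turn about z gives the same grasp; the last joint's range is limited). The gripper opens to 91 mm and grips with 3 to 60 N. Pads are 32 mm wide; open, the fingers measure 118 mm over their backs; the gripper's body (76 mm by 178 mm) begins 60 mm behind the grasp point.
Start: joints at [-72.536, 18.312, 89.639, -0, 72.044, -1.146], TCP at [183.497, -544.95, 227.976] pointing down, gripper open.
Joint ranges: [-177.97, 177.97], [-48.28, 115.42], [12.27, 149.76], [-77.06, 257.06], [2.81, 150.46], [-146.56, 146.56]. Speed limits (degrees/s): [147.25, 147.25, 180, 180, 180, 180].

### API

Orientations are given as [roll, pitch, yaw] about the fixed x, y, z axes, in that order (R = Rz(yaw) Ry(pitch) Rx(roll)).
In Python, from workcell import status, cams, env, finder gives the robot as it stands.
- The arm moves only by the tool apply_moves, never from a script. Its argument "increments" is a list of rows, each a list of 7 numbers: the opening, from -1 (shut) to 1 (fully open), then the shift along the world's x, y, z in m, then the turn, a rotation vector about the world's x, y, z in degrees. In form: [[gripper, x, y, z, ax, ay, az], ...]. A call has 1 to 5 rows; each row shifts and turns the commanded pose from where the row before left it; what a row does not reach is not made up. A row lasts 1/12 s, in which the tool goes at most 41.7 mm and 7.16 degrees, less where a joint would pass 70% of its speed; a pose out of reach is approached as far as the arm can. A call with a gripper value outside its range is refused whole. The fingers move at their own pace and stop on an object; "newtons" is the grip in N (left out, the last holds). Time passes only in rows, so rows that do not move let the fingers close. It gives the time, the measured TCP pose, the force, the opening and the grip force at its end, in the units of the state.
- status.state(): the state, without advancing time (a new reading comes with each control period).
- cams.grab_frame(name): name is "scene" or "top" or "wrist"; returns a dict with "color" (400x640x3 uint8, red, green, blue), "intrinsics" (3x3 intrinsics, pixels), "k1" (the pictures are not rectified: a ray, as slopes to the right and down, at radius r is drawn at 1 + k1 r^2 times it, then the intrinsics apply), "R" (3x3) and "t" (3): a world point X has camera coordinates R X + t. Camera axes: x right, y down, z forward; pixel columns grow to the right and rows downward; lengths in mm; the calibration is good to about 2 mm. A picture is of the moment at which its call begins. There is no depth.
- env.job_done(): hands the job in; it is judged then, once.
Trained networks look in the newest picture that a camera, given by its name, has taken for a name from the list of things; names that differ only in an ending like _2 or _b are one class to them, and where a whole thing is asked for, a point or a joint stands for the part that bears it (a point fixed in the world has none). Each returns a list of dicts, best first, with "score" (0 to 1); they miss things now and then, are a little off and sometimes report something else, mostly with a low value. They report only what shows in the picture. A call takes as long as a camera call.
- finder.boxes_of(query, camera): "rect" ([left, top, width, height] in pixels, round what is visible of it).
- finder.trace(query, camera): "pixels" (400x640 bool, what is visible of it) and "rect" ([left, top, width, height] in pixels, round what is visible of it).
The state is a dict: "time_s": time; "qpos": joint angles; "qvel": joint speeds; "effort": joint torques, N m; "ee_pos": TCP position; "ee_rot": TCP orientation; "force": force on the tool from outside, world axes, zero at the start; "torque": the same for the moment, N m; "gripper_width": finger opening in mm; "gripper_force": force on a finger pad.
Only numpy, scipy, OpenCV 4.12 (cv2) and the standard library are available. Lean on these libraries where they do the work, as an engineer would, in place of code of your own. Each camera call takes 0.05 s, during which the arm holds its last target. There are 200 camera calls.

## Working session

There is one attempt and no reset: what is moved stays moved. The work goes in short steps, Python scripts to look and compute and a tool call to move; the robot and the scene stay as the last step left them, time stands still between calls to the robot, and variables do not carry over. Pictures are saved under pics/ and viewed, at most 10 in all, crops included, and the job is handed in when it is done.

Besides the shell and the picture viewer there is one more tool, called after "Emit:" by a JSON object that holds its "op" and its "data". apply_moves: Moves the arm, as the interface text tells. Its arguments: {"type":"object","properties":{"increments":{"type":"array","items":{"type":"array","items":{"type":"number"}}},"newtons":{"type":"number"}},"required":["increments"]}

```bash
mkdir -p pics; ls
cat > h.py <<'E'
import numpy as np, cv2
from workcell import status, cams, env, finder
def ray(f,u,v):
    K=np.array(f["intrinsics"]);k=np.array(f["k1"]).item()
    p=cv2.undistortPoints(np.array([[[u,v]]],float),K,np.array([k,0,0,0.]))[0,0]
    R=np.array(f["R"]);t=np.array(f["t"]).ravel()
    return -R.T@t, R.T@np.array([p[0],p[1],1.])
def atz(f,u,v,z):
    c,d=ray(f,u,v); return c+d*(z-c[2])/d[2]
def proj(f,X):
    R=np.array(f["R"]);t=np.array(f["t"]).ravel();K=np.array(f["intrinsics"]);k=np.array(f["k1"]).item()
    return cv2.projectPoints(np.array(X,float).reshape(-1,1,3),cv2.Rodrigues(R)[0],t,K,np.array([k,0,0,0.]))[0][:,0]
def save(f,n): cv2.imwrite(f"pics/{n}.png",cv2.cvtColor(f["color"],cv2.COLOR_RGB2BGR))
E
python3 - <<'E'
from h import *
for c in ["scene","top"]:
    f=cams.grab_frame(c); save(f,c+"0")
    np.save(c+"0.npy",f,allow_pickle=True)
    print(c,(-np.array(f["R"]).T@np.array(f["t"]).ravel()).round())
    for q in ["case","latch","lid_fin","stand","battery","spare","pen"]:
        print(q,[(np.round(b["rect"]).tolist(),round(b["score"],2)) for b in finder.boxes_of(q,c)[:3]])
E
```

```text
pics
scene [1022. -754.  762.]
case [([247.0, 191.0, 86.0, 95.0], 0.95)]
latch [([264.0, 206.0, 17.0, 17.0], 0.47)]
lid_fin [([245.0, 197.0, 88.0, 69.0], 0.96), ([178.0, 285.0, 38.0, 32.0], 0.63)]
stand [([321.0, 163.0, 40.0, 39.0], 0.63)]
battery [([342.0, 167.0, 18.0, 22.0], 0.61)]
spare [([243.0, 192.0, 89.0, 70.0], 0.29)]
pen []
top [ 345.  -20. 1282.]
case [([319.0, 180.0, 89.0, 58.0], 0.76), ([319.0, 182.0, 92.0, 50.0], 0.19)]
latch [([355.0, 227.0, 19.0, 8.0], 0.64)]
lid_fin [([318.0, 181.0, 94.0, 52.0], 0.84), ([360.0, 228.0, 14.0, 11.0], 0.59)]
stand [([309.0, 144.0, 10.0, 18.0], 0.63), ([216.0, 200.0, 58.0, 35.0], 0.56)]
battery [([222.0, 198.0, 16.0, 24.0], 0.84)]
spare [([254.0, 203.0, 13.0, 20.0], 0.67)]
pen [([300.0, 245.0, 7.0, 41.0], 0.76), ([356.0, 226.0, 16.0, 14.0], 0.45)]
```

View pics/scene0.png

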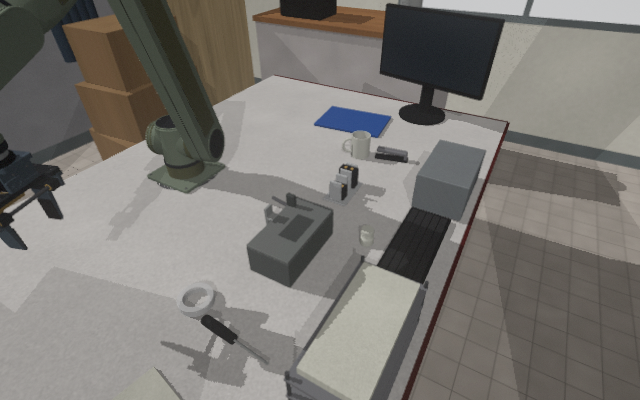

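View pics/top0.png

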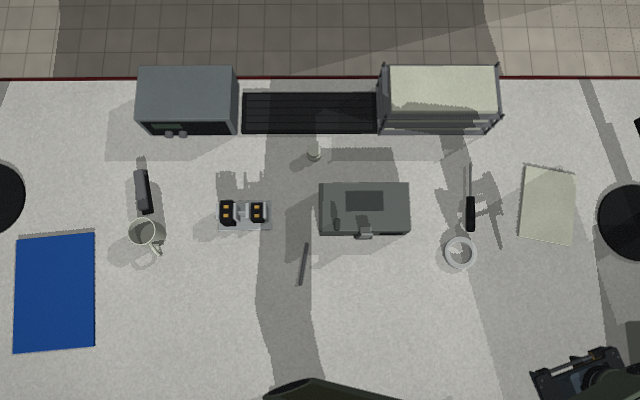

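The scene shows the case (lid at top-image px 319–410 × 182–235, latch near (364,233), fin near (336,217)), and the stand at about (245,213). The larger pack is in its left (+y) bay (228,212), the spare in the right bay at (258,212).

Run:
```python
from h import *
f=np.load("top0.npy",allow_pickle=True).item()
for n,u,v,z in [("TL",319,184,96.5),("TR",409,182,96.5),("latch",364,232,123),("fin",335,210,136),("standL",217,200,6),("standR",271,229,6),("bat",229,210,76),("spare",260,212,54)]:
    print(n,atz(f,u,v,z).round())
g=np.load("scene0.npy",allow_pickle=True).item()
for n,u,v,z in [("bat",349,170,76),("latch",272,211,123)]: print(n,atz(g,u,v,z).round())
w=cams.grab_frame("wrist"); s=status.state()
from scipy.spatial.transform import Rotation as Ro
Rt=Ro.from_euler("xyz",s["ee_rot"],degrees=True).as_matrix()
c=-np.array(w["R"]).T@np.array(w["t"]).ravel()
print(s["ee_pos"],s["ee_rot"],"cam in tool",Rt.T@(c-s["ee_pos"]),(np.array(w["R"])@Rt).round(3),w["intrinsics"],s["gripper_width"])
I=cv2.cvtColor(f["color"],cv2.COLOR_RGB2BGR)[170:250,205:425]
cv2.imwrite("pics/c1.png",cv2.resize(I,None,fx=3.6,fy=3.6,interpolation=cv2.INTER_CUBIC))
```

```text
TL [639. -29.  96.]
TR [ 644. -268.   96.]
latch [ 506. -142.  123.]
fin [561. -69. 136.]
standL [615. 261.   6.]
standR [531. 106.   6.]
bat [572. 212.  76.]
spare [571. 132.  54.]
bat [580. 207.  76.]
latch [ 516. -150.  123.]
[ 183.4802197  -544.95923647  227.99742429] [1.79991621e+02 1.45992430e-04 1.86088666e+01] cam in tool [  81.20605879   -1.25595716 -156.61842326] [[-0.     1.     0.   ]
 [-0.958  0.    -0.288]
 [-0.288 -0.     0.958]] [[306.09542693   0.         323.90051484]
 [  0.         306.09542693 196.08521352]
 [  0.           0.           1.        ]] 91.08680202665829
```

View pics/c1.png

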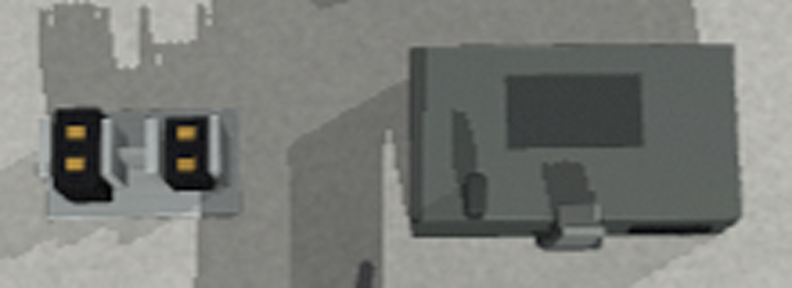

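Emit:
{"op": "apply_moves", "data": {"increments": [[1, 0.021, 0.02, 0.006, 0, 0, -0.93], [1, 0.021, 0.02, 0.006, 0, 0, -0.93], [1, 0.021, 0.02, 0.006, 0, 0, -0.93], [1, 0.021, 0.02, 0.006, 0, 0, -0.93], [1, 0.021, 0.02, 0.006, 0, 0, -0.93]]}}

```text
time_s: 1.27
ee_pos: [289.2, -444.0, 258.3]
ee_rot: [180.0, -0.0, 13.9]
force: [0.2, 0.9, 0.3]
gripper_width: 91.0
gripper_force: 0.0
```

Emit:
{"op": "apply_moves", "data": {"increments": [[1, 0.021, 0.02, 0.006, 0, 0, -0.93], [1, 0.021, 0.02, 0.006, 0, 0, -0.93], [1, 0.021, 0.02, 0.006, 0, 0, -0.93], [1, 0.021, 0.02, 0.006, 0, 0, -0.93], [1, 0.021, 0.02, 0.006, 0, 0, -0.93]]}}

```text
time_s: 1.68
ee_pos: [394.3, -343.8, 288.4]
ee_rot: [180.0, -0.0, 9.3]
force: [1.2, -1.3, 0.1]
gripper_width: 91.4
gripper_force: 0.0
```

Emit:
{"op": "apply_moves", "data": {"increments": [[1, 0.021, 0.02, 0.006, 0, 0, -0.93], [1, 0.021, 0.02, 0.006, 0, 0, -0.93], [1, 0.021, 0.02, 0.006, 0, 0, -0.93], [1, 0.021, 0.02, 0.006, 0, 0, -0.93], [1, 0.021, 0.02, 0.006, 0, 0, -0.93]]}}

```text
time_s: 2.1
ee_pos: [499.4, -243.8, 318.4]
ee_rot: [180.0, -0.0, 4.6]
force: [-0.4, 0.0, -0.2]
gripper_width: 91.0
gripper_force: 0.0
```

Emit:
{"op": "apply_moves", "data": {"increments": [[1, 0.021, 0.02, 0.004, 0, 0, -0.93], [1, 0.021, 0.02, 0.004, 0, 0, -0.93], [1, 0.021, 0.02, 0.004, 0, 0, -0.93], [1, 0.021, 0.02, 0.004, 0, 0, -0.93], [1, 0.01, 0.01, 0.001, 0, 0, -0.93]]}}

```text
time_s: 2.52
ee_pos: [594.8, -152.5, 335.2]
ee_rot: [-180.0, -0.1, 0.1]
force: [-0.3, -0.7, 0.1]
gripper_width: 91.1
gripper_force: 0.0
```

Run:
```python
from h import *
f=cams.grab_frame("wrist"); save(f,"w1"); np.save("w1.npy",f,allow_pickle=True)
s=status.state(); print(s["ee_pos"].round(1) if hasattr(s["ee_pos"],"round") else s["ee_pos"],s["ee_rot"],s["time_s"])
for q in ["case","latch","lid_fin"]:
        print(q,[(np.round(b["rect"]).tolist(),round(b["score"],2)) for b in finder.boxes_of(q,"wrist")[:3]])
```

```text
[ 595.7 -151.5  334.8] [-1.79890057e+02 -1.32050100e-01  1.42342106e-01] 2.5667
case [([228.0, 125.0, 183.0, 124.0], 0.93), ([47.0, 151.0, 59.0, 52.0], 0.2)]
latch [([307.0, 220.0, 26.0, 32.0], 0.69), ([203.0, 32.0, 42.0, 34.0], 0.52)]
lid_fin [([226.0, 132.0, 188.0, 106.0], 0.96), ([0.0, 197.0, 6.0, 25.0], 0.24)]
```

View pics/w1.png

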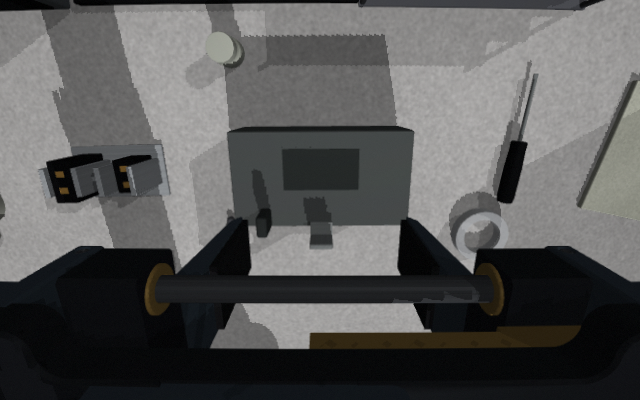

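The wrist view shows the lid top at about (231–410, 131–223), the latch tip at (320,234), the fin at (263,222), and the packs at (75,178) and (130,173). I'll fit the lid pose from edges.

Run:
```python
from h import *
f=np.load("w1.npy",allow_pickle=True).item()
g=cv2.GaussianBlur(cv2.cvtColor(f["color"],cv2.COLOR_RGB2GRAY),(3,3),0).astype(float)
def edges(fix,axis,lo,hi):
    p=g[lo:hi,fix] if axis=='c' else g[fix,lo:hi]
    d=np.diff(p); i=np.argsort(-abs(d))[:3]; return [(lo+int(k)+.5,round(d[k])) for k in i]
for c in (245,270,300,340,370,395): print("col",c,"rear",edges(c,'c',120,142),"front",edges(c,'c',212,240))
for r in (145,165,185,205,215): print("row",r,"L",edges(r,'r',222,242),"R",edges(r,'r',398,420))
for r in (215,222,228,234): print("finrow",r,edges(r,'r',250,276))
for c in (260,264,268): print("fincol",c,edges(c,'c',200,245))
for r in (225,232,240,245): print("latrow",r,edges(r,'r',302,338))
for c in (315,320,326): print("latcol",c,edges(c,'c',210,256))
```

```text
col 245 rear [(126.5, -39), (125.5, -24), (127.5, -18)] front [(219.5, -23), (218.5, -19), (220.5, -8)]
col 270 rear [(126.5, -31), (125.5, -30), (131.5, 17)] front [(227.5, 19), (228.5, 17), (226.5, 15)]
col 300 rear [(125.5, -30), (126.5, -25), (124.5, -16)] front [(225.5, 27), (224.5, 21), (226.5, 15)]
col 340 rear [(125.5, -34), (124.5, -23), (126.5, -20)] front [(225.5, 25), (226.5, 19), (224.5, 15)]
col 370 rear [(125.5, -37), (124.5, -25), (126.5, -18)] front [(224.5, 35), (225.5, 34), (223.5, 12)]
col 395 rear [(125.5, -41), (124.5, -23), (126.5, -19)] front [(224.5, 34), (225.5, 28), (223.5, 17)]
row 145 L [(227.5, -29), (226.5, -21), (228.5, -17)] R [(413.5, 35), (412.5, 34), (414.5, 12)]
row 165 L [(229.5, -29), (228.5, -19), (230.5, -15)] R [(411.5, 38), (410.5, 22), (412.5, 22)]
row 185 L [(231.5, -30), (230.5, -22), (232.5, -13)] R [(409.5, 37), (410.5, 30), (408.5, 15)]
row 205 L [(233.5, -30), (232.5, -26), (234.5, -10)] R [(408.5, 36), (407.5, 24), (409.5, 19)]
row 215 L [(227.5, -21), (226.5, -18), (228.5, -11)] R [(407.5, 39), (408.5, 23), (406.5, 20)]
finrow 215 [(270.5, 21), (271.5, 17), (256.5, -15)]
finrow 222 [(271.5, 20), (270.5, 14), (272.5, 12)]
finrow 228 [(270.5, 42), (269.5, 39), (255.5, -38)]
finrow 234 [(256.5, -42), (267.5, 39), (255.5, -34)]
fincol 260 [(237.5, 35), (236.5, 32), (238.5, 17)]
fincol 264 [(237.5, 33), (236.5, 30), (238.5, 16)]
fincol 268 [(232.5, 21), (231.5, 19), (233.5, 18)]
latrow 225 [(329.5, 19), (330.5, 16), (306.5, -7)]
latrow 232 [(309.5, -29), (310.5, -27), (330.5, 25)]
latrow 240 [(309.5, -43), (332.5, 40), (331.5, 39)]
latrow 245 [(308.5, -32), (309.5, -31), (332.5, 27)]
latcol 315 [(244.5, 22), (248.5, 16), (243.5, 16)]
latcol 320 [(244.5, 21), (248.5, 17), (243.5, 16)]
latcol 326 [(244.5, 22), (248.5, 19), (249.5, 16)]
```

```bash
cat > case.py <<'E'
from h import *
E
python3 - <<'E'
from h import *
f=np.load("w1.npy",allow_pickle=True).item()
L=[atz(f,u,v,96.5) for u,v in [(228,145),(230,165),(232,185),(234,205)]]
R=[atz(f,u,v,96.5) for u,v in [(413.7,145),(411.9,165),(410,185),(408.5,205),(408,215)]]
F=[atz(f,u,v,96.5) for u,v in [(300,225.7),(340,225.7),(370,225.3),(395,225.2)]]
B=[atz(f,u,v,96.5) for u,v in [(270,131.8)]]
Bb=[atz(f,u,v,z) for u,v in [(245,127),(270,126.5),(300,126),(340,125.8),(370,125.8),(395,125.5)] for z in (0,)]
for n,P in zip("L R F B Bb".split(),(L,R,F,B,Bb)): print(n,np.round(P,1).tolist())
print("fin far top edge L/R, z136", atz(f,256,232,136),atz(f,268.5,234,136),"front top",atz(f,262,238,136))
print("latch top end", atz(f,309.5,246,135),atz(f,332.5,246,135), atz(f,320,244.5,135),atz(f,320,249,135))
E
```

```text
L [[625.5, -27.6, 96.5], [599.4, -28.0, 96.5], [572.3, -28.3, 96.5], [544.1, -28.7, 96.5]]
R [[625.9, -266.8, 96.5], [599.8, -266.6, 96.5], [572.8, -266.3, 96.5], [544.6, -266.6, 96.5], [530.1, -267.1, 96.5]]
F [[514.1, -118.1, 96.5], [514.2, -173.7, 96.5], [514.8, -215.4, 96.5], [515.0, -250.2, 96.5]]
B [[642.2, -82.6, 96.5]]
Bb [[641.6, -26.7, 0.0], [642.4, -66.2, 0.0], [643.2, -113.5, 0.0], [643.6, -176.3, 0.0], [643.7, -223.5, 0.0], [644.3, -262.9, 0.0]]
fin far top edge L/R, z136 [521.46859262 -65.79591704 136.        ] [518.78739335 -81.44055623 136.        ] front top [513.25829333 -72.90186011 136.        ]
latch top end [ 501.82211648 -132.95937781  135.        ] [ 501.88789415 -162.41436567  135.        ] [ 503.96139472 -146.41164305  135.        ] [ 497.62021686 -146.39842874  135.        ]
```

Emit:
{"op": "apply_moves", "data": {"increments": [[0.1, -0.0185, 0.001, -0.023, 0, 0, 0], [0.1, -0.0185, 0.001, -0.023, 0, 0, 0], [0.1, -0.0185, 0.001, -0.023, 0, 0, 0], [0.1, -0.0185, 0.001, -0.023, 0, 0, 0], [0.1, -0.0185, 0, -0.023, 0, 0, 0]]}}

```text
time_s: 3.13
ee_pos: [497.8, -151.7, 219.2]
ee_rot: [180.0, 0.0, -0.1]
force: [1.2, 0.3, -0.9]
gripper_width: 60.9
gripper_force: 0.0
```

Emit:
{"op": "apply_moves", "data": {"increments": [[0.1, 0, 0, -0.025, 0, 0, 0], [0.1, 0, 0, -0.025, 0, 0, 0], [0.1, 0, 0, -0.015, 0, 0, 0], [0.1, 0, 0, -0.005, 0, 0, 0], [0.1, 0, 0, 0, 0, 0, 0]]}}

```text
time_s: 3.55
ee_pos: [498.5, -151.5, 149.1]
ee_rot: [-180.0, 0.2, -0.1]
force: [-0.2, 0.8, 0.7]
gripper_width: 50.1
gripper_force: 0.0
```

Run:
```python
from h import *
s=status.state(); print(np.round(s["ee_pos"],1),np.round(s["ee_rot"],2),s["time_s"])
f=cams.grab_frame("wrist"); save(f,"w2"); np.save("w2.npy",f,allow_pickle=True)
```

```text
[ 498.5 -151.5  149.1] [-1.7997e+02  1.5000e-01 -6.0000e-02] 3.55
```

View pics/w2.png

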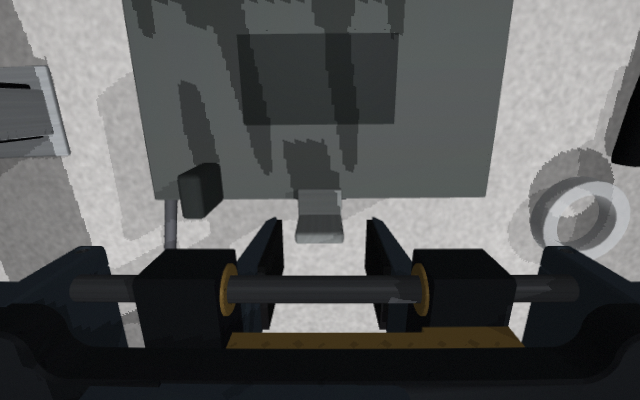

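The wrist picture shows the latch plate centred at about (320,222), between the open fingers (280–368), with the tool slightly to the right. I'll shift and descend, then close.

Emit:
{"op": "apply_moves", "data": {"increments": [[0.1, 0.004, 0.003, -0.01, 0, 0, 0], [0.1, 0, 0, -0.01, 0, 0, 0], [0.1, 0, 0, -0.008, 0, 0, 0], [-1, 0, 0, 0, 0, 0, 0], [-1, 0, 0, 0, 0, 0, 0]], "newtons": 20}}

```text
time_s: 4.02
ee_pos: [503.6, -147.7, 121.3]
ee_rot: [-180.0, 0.1, 0.0]
force: [0.2, 0.0, -0.4]
gripper_width: 39.7
gripper_force: 0.0
```

Emit:
{"op": "apply_moves", "data": {"increments": [[-1, 0, 0, 0, 0, 0, 0], [-1, 0, 0, 0, 0, 0, 0]]}}

```text
time_s: 4.18
ee_pos: [504.3, -148.3, 122.2]
ee_rot: [179.9, -0.0, 0.0]
force: [0.1, -1.6, -1.1]
gripper_width: 29.8
gripper_force: 20.0
```

Emit:
{"op": "apply_moves", "data": {"increments": [[-1, -0.0089, 0, -0.0005, 0, 0, 0], [-1, -0.0089, 0, -0.0015, 0, 0, 0], [-1, -0.0086, 0, -0.0024, 0, 0, 0], [-1, -0.0083, 0, -0.0034, 0, 0, 0], [-1, -0.0079, 0, -0.0042, 0, 0, 0]]}}

```text
time_s: 4.6
ee_pos: [462.2, -148.5, 111.0]
ee_rot: [179.9, -0.3, 0.0]
force: [5.2, -0.9, 2.5]
gripper_width: 29.5
gripper_force: 20.0
```

Emit:
{"op": "apply_moves", "data": {"increments": [[-1, -0.0074, 0, -0.0051, 0, 0, 0], [-1, -0.0068, 0, -0.0059, 0, 0, 0], [-1, -0.006, 0, -0.0066, 0, 0, 0], [-1, -0.0053, 0, -0.0072, 0, 0, 0], [-1, -0.0045, 0, -0.0077, 0, 0, 0]]}}

```text
time_s: 5.02
ee_pos: [430.3, -148.5, 76.9]
ee_rot: [179.9, 0.1, 0.0]
force: [2.2, -5.8, 3.9]
gripper_width: 29.4
gripper_force: 20.0
```

Emit:
{"op": "apply_moves", "data": {"increments": [[-0.1, 0, 0, 0, 0, 0, 0], [-0.1, 0, 0, 0, 0, 0, 0], [-0.1, 0, 0, 0, 0, 0, 0]]}}

```text
time_s: 5.27
ee_pos: [429.4, -146.9, 76.3]
ee_rot: [-179.9, 0.3, -0.0]
force: [0.1, -0.3, 0.8]
gripper_width: 40.9
gripper_force: 0.0
```

Emit:
{"op": "apply_moves", "data": {"increments": [[0, 0, 0, 0.02, 0, 0, 0], [0, 0, 0, 0.03, 0, 0, 0], [0, 0.01, 0, 0.035, 0, 0, 0], [0, 0.02, 0.02, 0.025, 0, 0, 0], [0, 0.03, 0.025, 0, 0, 0, 0]]}}

```text
time_s: 5.68
ee_pos: [492.7, -103.6, 192.6]
ee_rot: [179.9, -0.4, -0.2]
force: [1.0, -0.4, 0.4]
gripper_width: 45.6
gripper_force: 0.0
```

Emit:
{"op": "apply_moves", "data": {"increments": [[0, 0.025, 0.025, 0, 0, 0, 0], [0, 0.0125, 0.0045, 0, 0, 0, 0], [0, 0, 0, -0.02, 0, 0, 0], [0, 0, 0, 0, 0, 0, 0]]}}

```text
time_s: 6.02
ee_pos: [526.7, -71.9, 164.1]
ee_rot: [-179.9, 0.5, 0.1]
force: [-1.5, 0.9, -1.1]
gripper_width: 45.4
gripper_force: 0.0
```

Run:
```python
from h import *
f=cams.grab_frame("wrist"); save(f,"w3")
s=status.state(); print(np.round(s["ee_pos"],1),np.round(s["ee_rot"],2),s["time_s"])
```

```text
[526.7 -72.4 165.2] [-1.7992e+02  4.1000e-01  6.0000e-02] 6.0667
```

View pics/w3.png

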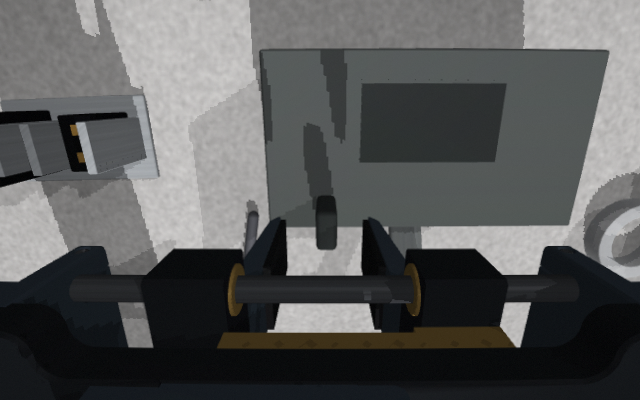

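The fin is centred between the fingers (col 326 vs. 325) and the latch lies clear at (405,237).

Emit:
{"op": "apply_moves", "data": {"increments": [[0, 0, 0, -0.02, 0, 0, 0], [0, 0, 0, -0.02, 0, 0, 0], [-0.3, 0, 0, -0.005, 0, 0, 0], [-1, 0, 0, 0, 0, 0, 0], [-1, 0, 0, 0, 0, 0, 0]], "newtons": 25}}

```text
time_s: 6.48
ee_pos: [528.9, -73.7, 123.2]
ee_rot: [-180.0, -0.0, -0.0]
force: [-0.4, -0.1, -0.4]
gripper_width: 28.6
gripper_force: 0.0
```

Emit:
{"op": "apply_moves", "data": {"increments": [[-1, 0, 0, 0, 0, 0, 0], [-1, 0, 0, 0, 0, 0, 0]]}}

```text
time_s: 6.65
ee_pos: [529.6, -73.6, 123.8]
ee_rot: [180.0, -0.1, -0.0]
force: [0.0, 0.2, -0.2]
gripper_width: 14.7
gripper_force: 0.0
```

Run:
```python
import numpy as np
a=np.radians(162-5*np.arange(21));R=122.7
P=np.c_[R*np.cos(a),R*np.sin(a)]; print(np.diff(P,axis=0).round(1).tolist())
```

```text
[[3.7, 10.0], [4.6, 9.7], [5.4, 9.2], [6.2, 8.7], [7.0, 8.1], [7.6, 7.5], [8.3, 6.8], [8.8, 6.1], [9.3, 5.3], [9.7, 4.4], [10.1, 3.6], [10.4, 2.7], [10.6, 1.8], [10.7, 0.8], [10.7, -0.1], [10.7, -1.0], [10.5, -2.0], [10.3, -2.9], [10.0, -3.7], [9.7, -4.6]]
```

Emit:
{"op": "apply_moves", "data": {"increments": [[-1, 0, 0, 0, 0, 0, 0], [-1, 0, 0, 0, 0, 0, 0]]}}

```text
time_s: 6.82
ee_pos: [529.6, -73.3, 123.7]
ee_rot: [180.0, -0.1, 0.1]
force: [-0.0, 2.0, 5.2]
gripper_width: 14.1
gripper_force: 25.0
```

Run:
```python
import numpy as np
from h import status
s=status.state(); print(s["ee_pos"],s["gripper_force"])
x=s["ee_pos"][0]-643.7; z=s["ee_pos"][2]+5-86.5
R=np.hypot(x,z);a0=np.degrees(np.arctan2(z,x));print(R,a0)
a=np.radians(a0-5*np.arange(21))
P=np.c_[R*np.cos(a),R*np.sin(a)]; print(np.diff(P,axis=0).round(1).tolist())
```

```text
[529.57021819 -73.25164507 123.66188882] 25.000652074813843
121.66853317741253 159.72473313974857
[[4.1, 9.8], [4.9, 9.4], [5.7, 8.9], [6.5, 8.4], [7.2, 7.8], [7.9, 7.1], [8.5, 6.4], [9.0, 5.7], [9.4, 4.9], [9.8, 4.0], [10.1, 3.1], [10.4, 2.2], [10.5, 1.3], [10.6, 0.4], [10.6, -0.5], [10.5, -1.4], [10.4, -2.3], [10.1, -3.2], [9.8, -4.1], [9.4, -4.9]]
```

Emit:
{"op": "apply_moves", "data": {"increments": [[-1, 0.0041, 0, 0.0098, 0, 0, 0], [-1, 0.0049, 0, 0.0094, 0, 0, 0], [-1, 0.0057, 0, 0.0089, 0, 0, 0], [-1, 0.0065, 0, 0.0084, 0, 0, 0], [-1, 0.0072, 0, 0.0078, 0, 0, 0]]}}

```text
time_s: 7.23
ee_pos: [553.4, -73.1, 165.2]
ee_rot: [-180.0, 0.6, 0.1]
force: [-6.2, 1.5, -3.7]
gripper_width: 13.6
gripper_force: 25.0
```

Emit:
{"op": "apply_moves", "data": {"increments": [[-1, 0.0079, 0, 0.0071, 0, 0, 0], [-1, 0.0085, 0, 0.0064, 0, 0, 0], [-1, 0.009, 0, 0.0057, 0, 0, 0], [-1, 0.0094, 0, 0.0049, 0, 0, 0], [-1, 0.0098, 0, 0.004, 0, 0, 0]]}}

```text
time_s: 7.65
ee_pos: [597.4, -72.8, 194.8]
ee_rot: [-179.9, 0.7, 0.0]
force: [-9.5, 1.8, 5.3]
gripper_width: 13.5
gripper_force: 25.0
```

Run:
```python
from h import *
s=status.state()
x=s["ee_pos"][0]-643.7; z=s["ee_pos"][2]+5-86.5
print(s["ee_pos"],s["force"],s["gripper_width"],np.hypot(x,z),np.degrees(np.arctan2(z,x)))
```

```text
[597.35351926 -72.7770446  194.75492594] [-9.48044681  1.81299543  5.33682143] 13.497084193246446 122.37105265130933 112.25548934983807
```

Emit:
{"op": "apply_moves", "data": {"increments": [[-1, 0.0101, 0, 0.0031, 0, 0, 0], [-1, 0.0104, 0, 0.0022, 0, 0, 0], [-1, 0.0105, 0, 0.0013, 0, 0, 0], [-1, 0.0106, 0, 0.0004, 0, 0, 0], [-1, 0.0106, 0, -0.0005, 0, 0, 0]]}}

```text
time_s: 8.07
ee_pos: [652.8, -72.4, 203.8]
ee_rot: [-179.9, 0.1, 0.0]
force: [-5.2, 4.2, 9.8]
gripper_width: 13.8
gripper_force: 25.0
```

Emit:
{"op": "apply_moves", "data": {"increments": [[-1, 0.0105, 0, -0.0014, 0, 0, 0], [-1, 0.0104, 0, -0.0023, 0, 0, 0], [-1, 0.0101, 0, -0.0032, 0, 0, 0], [-1, 0.0098, 0, -0.0041, 0, 0, 0], [-1, 0.0094, 0, -0.0049, 0, 0, 0]]}}

```text
time_s: 8.48
ee_pos: [706.4, -72.0, 189.5]
ee_rot: [-179.9, -0.4, 0.0]
force: [1.2, 4.3, 12.6]
gripper_width: 13.7
gripper_force: 25.0
```

Emit:
{"op": "apply_moves", "data": {"increments": [[-0.4, 0, 0, 0, 0, 0, 0], [-0.2, 0, 0, 0, 0, 0, 0], [-0.2, 0, 0, 0, 0, 0, 0]]}}

```text
time_s: 8.73
ee_pos: [703.7, -73.7, 185.0]
ee_rot: [180.0, 0.1, -0.0]
force: [-0.7, 1.2, 0.1]
gripper_width: 30.8
gripper_force: 0.0
```

Emit:
{"op": "apply_moves", "data": {"increments": [[-0.2, 0, 0, 0.02, 0, 0, 0], [-0.2, 0, 0, 0.03, 0, 0, 0], [-0.2, 0, 0, 0.035, 0, 0, 0], [0, -0.005, 0.01, 0.03, 0, 0, 5], [1, -0.0092, 0.0202, 0, 0, 0, 6.5]]}}

```text
time_s: 9.15
ee_pos: [692.4, -45.6, 307.6]
ee_rot: [179.7, -0.7, 11.6]
force: [0.3, 0.9, 1.0]
gripper_width: 46.9
gripper_force: 0.0
```

Emit:
{"op": "apply_moves", "data": {"increments": [[1, -0.0092, 0.0202, 0, 0, 0, 6.5], [1, -0.0092, 0.0202, 0, 0, 0, 6.5], [1, -0.0092, 0.0202, 0, 0, 0, 6.5], [1, -0.0092, 0.0202, 0, 0, 0, 6.5], [1, -0.0092, 0.0202, 0, 0, 0, 6.5]]}}

```text
time_s: 9.57
ee_pos: [642.9, 58.1, 300.3]
ee_rot: [-180.0, 0.1, 44.3]
force: [0.6, 0.2, -0.4]
gripper_width: 80.2
gripper_force: 0.0
```

Emit:
{"op": "apply_moves", "data": {"increments": [[1, -0.0092, 0.0202, 0, 0, 0, 6.5], [1, -0.0092, 0.0202, 0, 0, 0, 6.5], [1, -0.0092, 0.0202, 0, 0, 0, 6.5], [1, -0.0092, 0.0202, 0, 0, 0, 6.5], [1, -0.0092, 0.0202, 0, 0, 0, 6.5]]}}

```text
time_s: 9.98
ee_pos: [597.0, 159.1, 300.3]
ee_rot: [-180.0, 0.0, 76.8]
force: [-0.1, 0.1, 0.8]
gripper_width: 91.2
gripper_force: 0.0
```

Emit:
{"op": "apply_moves", "data": {"increments": [[1, -0.0092, 0.0202, 0, 0, 0, 6.5], [1, -0.0092, 0.0202, 0, 0, 0, 6.5], [1, -0.002, 0.01, 0, 0, 0, 0.5], [1, 0, 0, 0, 0, 0, 0]]}}

```text
time_s: 10.32
ee_pos: [577.0, 210.6, 300.4]
ee_rot: [-180.0, -0.0, 90.0]
force: [-0.4, -0.0, 0.3]
gripper_width: 91.3
gripper_force: 0.0
```

Run:
```python
from h import *
f=cams.grab_frame("wrist"); save(f,"w4"); np.save("w4.npy",f,allow_pickle=True)
s=status.state(); print(np.round(s["ee_pos"],1),np.round(s["ee_rot"],2),s["time_s"],np.round(s["qpos"]))
for q in ["stand","battery","spare"]:
    print(q,[(np.round(b["rect"]).tolist(),round(b["score"],2)) for b in finder.boxes_of(q,"wrist")[:3]])
cams.grab_frame("top")
```

```text
[577.5 209.2 300.4] [1.7999e+02 5.0000e-02 8.9940e+01] 10.3667 [19. 20. 77. -0. 83. 19.]
stand [([293.0, 134.0, 56.0, 106.0], 0.8)]
battery [([296.0, 142.0, 51.0, 34.0], 0.92)]
spare [([304.0, 207.0, 37.0, 21.0], 0.67)]
```

View pics/w4.png

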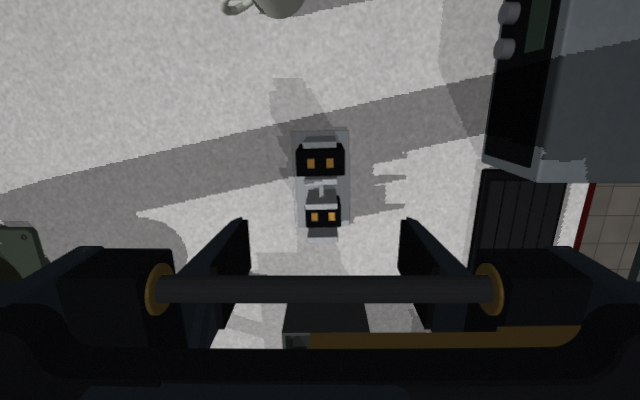

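Battery top is seen at (296–345,142–177), the spare at (304–341,200–228), and the stand at (293–349,130–238); the larger one is the pack at +y, as thought.

Run:
```python
from h import *
f=np.load("w4.npy",allow_pickle=True).item()
g=cv2.GaussianBlur(cv2.cvtColor(f["color"],cv2.COLOR_RGB2GRAY),(3,3),0).astype(float)
def ed(v,lo,n=4):
    d=np.diff(v); i=np.argsort(-abs(d))[:n]; return sorted([(lo+int(k)+.5,round(d[k])) for k in i])
for r in (152,156,160,164,168,172): print(r,ed(g[r,285:306],285),ed(g[r,335:358],335))
for c in (302,310,322,335): print("c",c,ed(g[130:185,c],130,7))
for u,v in [(296,157),(344.5,157),(296,170),(344.5,170),(320,177),(320,147)]: print((u,v),atz(f,u,v,76).round(1))
for u,v in [(293,130),(349,130),(293,215),(352,215)]: print("stand",atz(f,u,v,6).round(1))
```

```text
152 [(293.5, -7), (294.5, -27), (295.5, -30), (296.5, -10)] [(342.5, 7), (343.5, 26), (344.5, 36), (345.5, 22)]
156 [(293.5, -8), (294.5, -25), (295.5, -30), (296.5, -13)] [(342.5, 6), (343.5, 26), (344.5, 36), (345.5, 22)]
160 [(287.5, -10), (294.5, -21), (295.5, -28), (296.5, -17)] [(343.5, 27), (344.5, 37), (345.5, 21), (350.5, 7)]
164 [(286.5, -8), (294.5, -20), (295.5, -29), (296.5, -18)] [(342.5, 7), (343.5, 26), (344.5, 36), (345.5, 21)]
168 [(294.5, -14), (295.5, -28), (296.5, -23), (297.5, -8)] [(342.5, 7), (343.5, 26), (344.5, 36), (345.5, 22)]
172 [(294.5, -9), (295.5, -27), (296.5, -30), (297.5, -11)] [(342.5, 8), (343.5, 27), (344.5, 36), (345.5, 22)]
c 302 [(143.5, -13), (147.5, -13), (148.5, -16), (174.5, 19), (175.5, 53), (176.5, 48), (177.5, 13)]
c 310 [(147.5, -33), (148.5, -39), (157.5, 23), (158.5, 30), (167.5, -27), (168.5, -28), (182.5, 20)]
c 322 [(141.5, 18), (146.5, -24), (147.5, -38), (148.5, -26), (175.5, 20), (178.5, 30), (179.5, 29)]
c 335 [(146.5, -28), (147.5, -39), (175.5, 20), (177.5, 26), (178.5, 34), (179.5, 22), (183.5, -22)]
(296, 157) [540.9 230.   76. ]
(344.5, 157) [601.6 230.   76. ]
(296, 170) [540.5 213.5  76. ]
(344.5, 170) [601.9 213.5  76. ]
(320, 177) [570.9 204.4  76. ]
(320, 147) [571.  242.5  76. ]
stand [531.1 257.8   6. ]
stand [612.1 257.8   6. ]
stand [527.3 127.    6. ]
stand [619.8 127.    6. ]
```

Emit:
{"op": "apply_moves", "data": {"increments": [[1, -0.006, 0.0125, -0.02, 0, 0, 0], [1, 0, 0, -0.035, 0, 0, 0], [1, 0, 0, -0.035, 0, 0, 0], [1, 0, 0, -0.035, 0, 0, 0], [1, 0, 0, -0.035, 0, 0, 0]]}}

```text
time_s: 10.98
ee_pos: [572.1, 220.6, 139.2]
ee_rot: [179.9, 0.0, 89.9]
force: [-0.3, 0.0, -0.5]
gripper_width: 91.2
gripper_force: 0.0
```

Emit:
{"op": "apply_moves", "data": {"increments": [[1, 0, 0, -0.015, 0, 0, 0], [1, 0, 0, 0, 0, 0, 0], [1, 0, 0, 0, 0, 0, 0]]}}

```text
time_s: 11.23
ee_pos: [572.0, 220.8, 125.1]
ee_rot: [-179.9, 0.0, 89.9]
force: [-0.4, 0.2, 0.0]
gripper_width: 91.5
gripper_force: 0.0
```

Run:
```python
from h import *
f=cams.grab_frame("wrist"); save(f,"w5"); np.save("w5.npy",f,allow_pickle=True)
s=status.state(); print(np.round(s["ee_pos"],1),np.round(s["ee_rot"],2),s["time_s"])
```

```text
[572.9 221.3 126.5] [ 1.7989e+02 -3.0000e-02  8.9940e+01] 11.2833
```

View pics/w5.png

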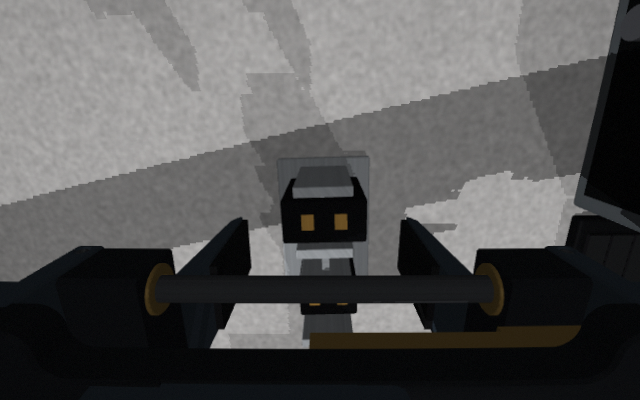

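Battery top is at (281–367, 197–241), centred at col 324 like the fingers. A check in y:

Run:
```python
from h import *
f=np.load("w5.npy",allow_pickle=True).item()
for u,v in [(283,215),(366.5,215),(324,242),(324,195)]: print((u,v),atz(f,u,v,76).round(1))
```

```text
(283, 215) [541.7 227.7  76. ]
(366.5, 215) [601.5 227.6  76. ]
(324, 242) [571.  206.5  76. ]
(324, 195) [571.1 242.6  76. ]
```

Emit:
{"op": "apply_moves", "data": {"increments": [[1, -0.001, 0.002, -0.02, 0, 0, 0], [1, 0, 0, -0.025, 0, 0, 0], [1, 0, 0, -0.025, 0, 0, 0], [1, 0, 0, -0.01, 0, 0, 0], [-1, 0, 0, 0, 0, 0, 0]], "newtons": 30}}

```text
time_s: 11.7
ee_pos: [570.3, 223.2, 44.7]
ee_rot: [-179.9, 0.0, 90.0]
force: [0.3, -1.3, 0.5]
gripper_width: 87.2
gripper_force: 0.0
```

Emit:
{"op": "apply_moves", "data": {"increments": [[-1, 0, 0, 0, 0, 0, 0], [-1, 0, 0, 0, 0, 0, 0], [-1, 0, 0, 0, 0, 0, 0], [-1, 0, 0, 0, 0, 0, 0], [-1, 0, 0, 0, 0, 0, 0]]}}

```text
time_s: 12.12
ee_pos: [571.9, 224.0, 47.2]
ee_rot: [179.8, -0.1, 90.0]
force: [-0.4, -1.0, 6.0]
gripper_width: 62.3
gripper_force: 29.9
```

Emit:
{"op": "apply_moves", "data": {"increments": [[-1, 0, 0, 0.01, 0, 0, 0], [-1, 0, 0, 0.02, 0, 0, 0], [-1, 0, 0, 0.025, 0, 0, 0], [-1, 0, 0, 0.025, 0, 0, 0], [-1, 0, 0, 0.015, 0, 0, 0]]}}

```text
time_s: 12.53
ee_pos: [571.3, 223.9, 143.3]
ee_rot: [179.8, -0.1, 90.0]
force: [0.2, -0.4, -1.6]
gripper_width: 62.0
gripper_force: 29.9
```

Emit:
{"op": "apply_moves", "data": {"increments": [[-1, -0.015, -0.005, 0, 0, 0, 0], [-1, -0.025, -0.007, 0, 0, 0, 0], [-1, -0.025, -0.007, 0, 0, 0, 0], [-1, -0.025, -0.007, 0, 0, 0, 0], [-1, -0.025, -0.007, 0, 0, 0, 0]]}}

```text
time_s: 12.95
ee_pos: [454.0, 190.1, 140.6]
ee_rot: [-179.9, 0.0, 90.0]
force: [0.3, 0.8, -0.7]
gripper_width: 62.3
gripper_force: 29.9
```

Emit:
{"op": "apply_moves", "data": {"increments": [[-1, -0.015, -0.007, -0.015, 0, 0, 0], [-1, 0, 0, -0.02, 0, 0, 0], [-1, 0, 0, -0.02, 0, 0, 0], [-1, 0, 0, -0.02, 0, 0, 0], [-1, 0, 0, -0.01, 0, 0, 0]]}}

```text
time_s: 13.37
ee_pos: [439.0, 183.1, 53.9]
ee_rot: [-179.8, 0.1, 90.0]
force: [0.6, -0.4, -1.9]
gripper_width: 62.2
gripper_force: 29.9
```

Emit:
{"op": "apply_moves", "data": {"increments": [[-1, 0, 0, -0.006, 0, 0, 0], [-1, 0, 0, -0.004, 0, 0, 0], [-1, 0, 0, -0.002, 0, 0, 0], [-1, 0, 0, -0.002, 0, 0, 0], [-1, 0, 0, 0, 0, 0, 0]]}}

```text
time_s: 13.78
ee_pos: [441.0, 183.8, 41.8]
ee_rot: [180.0, -0.0, 90.0]
force: [-0.3, 0.3, -1.5]
gripper_width: 61.9
gripper_force: 29.9
```

Emit:
{"op": "apply_moves", "data": {"increments": [[-1, 0, 0, -0.001, 0, 0, 0], [-1, 0, 0, -0.001, 0, 0, 0], [-1, 0, 0, 0, 0, 0, 0]]}}

```text
time_s: 14.03
ee_pos: [441.1, 183.8, 41.2]
ee_rot: [179.9, -0.0, 90.0]
force: [-1.9, -1.5, 9.7]
gripper_width: 62.3
gripper_force: 29.9
```

Emit:
{"op": "apply_moves", "data": {"increments": [[-1, 0, 0, -0.001, 0, 0, 0], [-1, 0, 0, 0, 0, 0, 0]]}}

```text
time_s: 14.2
ee_pos: [441.2, 183.9, 41.1]
ee_rot: [179.9, -0.0, 90.0]
force: [-4.1, -1.2, 17.9]
gripper_width: 62.1
gripper_force: 29.9
```

Emit:
{"op": "apply_moves", "data": {"increments": [[-0.5, 0, 0, 0.001, 0, 0, 0], [1, 0, 0, 0, 0, 0, 0], [1, 0, 0, 0, 0, 0, 0], [1, 0, 0, 0.02, 0, 0, 0], [1, 0, 0, 0.03, 0, 0, 0]]}}

```text
time_s: 14.62
ee_pos: [438.8, 182.9, 87.8]
ee_rot: [-179.7, 0.1, 90.0]
force: [0.8, -0.1, -0.0]
gripper_width: 86.1
gripper_force: 0.0
```

Emit:
{"op": "apply_moves", "data": {"increments": [[1, 0, 0, 0.035, 0, 0, 6], [1, 0, 0, 0, 0, 0, 7], [1, 0, 0, 0, 0, 0, 7], [1, 0, 0, 0, 0, 0, 7], [1, 0, 0, 0, 0, 0, 7]]}}

```text
time_s: 15.03
ee_pos: [440.9, 183.7, 124.7]
ee_rot: [179.9, 0.0, 124.4]
force: [0.1, -0.0, 0.6]
gripper_width: 91.6
gripper_force: 0.0
```

Emit:
{"op": "apply_moves", "data": {"increments": [[1, 0, 0, 0, 0, 0, 7], [1, 0, 0, 0, 0, 0, 7], [1, 0, 0, 0, 0, 0, 7], [1, 0, 0, 0, 0, 0, 7], [1, 0, 0, 0, 0, 0, 7]]}}

```text
time_s: 15.45
ee_pos: [440.9, 183.7, 124.4]
ee_rot: [180.0, 0.0, 159.3]
force: [-0.3, 0.0, -0.9]
gripper_width: 91.1
gripper_force: 0.0
```

Emit:
{"op": "apply_moves", "data": {"increments": [[1, 0, 0, 0, 0, 0, 7], [1, 0, 0, 0, 0, 0, 7], [1, 0, 0, 0, 0, 0, 7], [1, 0, 0, 0, 0, 0, 0], [1, 0, 0, 0, 0, 0, 0]]}}

```text
time_s: 15.87
ee_pos: [440.8, 183.7, 124.4]
ee_rot: [180.0, 0.0, 179.8]
force: [-0.2, -0.4, 1.0]
gripper_width: 91.2
gripper_force: 0.0
```

Run:
```python
from h import *
f=cams.grab_frame("wrist"); save(f,"w6"); np.save("w6.npy",f,allow_pickle=True)
s=status.state(); print(np.round(s["ee_pos"],1),np.round(s["ee_rot"],2),s["time_s"])
g=cams.grab_frame("top"); save(g,"top6"); np.save("top6.npy",g,allow_pickle=True)
h=cams.grab_frame("scene"); save(h,"scene6")
I=cv2.cvtColor(f["color"],cv2.COLOR_RGB2BGR)
T=cv2.resize(cv2.cvtColor(g["color"],cv2.COLOR_RGB2BGR)[150:270,200:440],None,fx=2.2,fy=2.2)
S=cv2.resize(cv2.cvtColor(h["color"],cv2.COLOR_RGB2BGR)[140:300,220:380],None,fx=1.6,fy=1.6)
C=np.zeros((594,800,3),np.uint8); C[:300,:480]=cv2.resize(I,(480,300)); C[310:310+T.shape[0],:T.shape[1]]=T; C[310:310+S.shape[0],535:535+S.shape[1]]=S
cv2.imwrite("pics/m6.png",C)
```

```text
[440.8 183.7 124.4] [179.99   0.   179.84] 15.9167
```

View pics/m6.png

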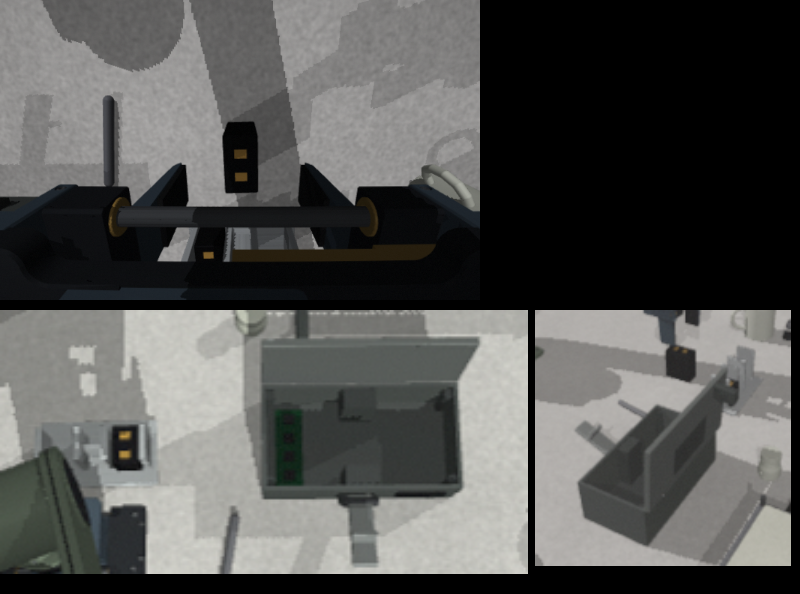

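The composite shows the battery upright on the desk between the fingers, the lid standing open, the latch folded down, the seat blocks visible and the spare untouched. Now I'll regrip by the broad faces.

Emit:
{"op": "apply_moves", "data": {"increments": [[1, 0, 0, -0.025, 0, 0, 0], [1, 0, 0, -0.03, 0, 0, 0], [0.6, 0, 0, -0.02, 0, 0, 0], [0.2, 0, 0, -0.008, 0, 0, 0], [-1, 0, 0, 0, 0, 0, 0]], "newtons": 30}}

```text
time_s: 16.43
ee_pos: [439.5, 183.2, 39.9]
ee_rot: [-179.9, -0.2, 180.0]
force: [0.0, -0.2, 0.7]
gripper_width: 73.6
gripper_force: 0.0
```

Emit:
{"op": "apply_moves", "data": {"increments": [[-1, 0, 0, 0, 0, 0, 0], [-1, 0, 0, 0, 0, 0, 0], [-1, 0, 0, 0, 0, 0, 0], [-1, 0, 0, 0, 0, 0, 0], [-1, 0, 0, 0, 0, 0, 0]]}}

```text
time_s: 16.85
ee_pos: [441.2, 183.8, 42.3]
ee_rot: [180.0, 0.1, -180.0]
force: [-0.4, -0.2, -0.2]
gripper_width: 41.2
gripper_force: 0.0
```

Emit:
{"op": "apply_moves", "data": {"increments": [[-1, 0, 0, 0, 0, 0, 0], [-1, 0, 0, 0, 0, 0, 0]]}}

```text
time_s: 17.02
ee_pos: [440.7, 183.4, 42.0]
ee_rot: [-180.0, 0.0, -180.0]
force: [-2.2, -2.8, 5.7]
gripper_width: 33.9
gripper_force: 30.0
```

Emit:
{"op": "apply_moves", "data": {"increments": [[-1, 0, 0, 0.015, 0, 0, 0], [-1, 0, 0, 0.035, 0, 0, 0], [-1, 0, 0, 0.04, 0, 0, 0], [-1, 0, 0, 0.04, 0, 0, 0], [-1, 0, -0.01, 0.03, 0, 0, 0]]}}

```text
time_s: 17.43
ee_pos: [441.3, 175.0, 204.4]
ee_rot: [179.9, 0.2, -179.9]
force: [1.3, 0.8, -3.0]
gripper_width: 34.1
gripper_force: 30.0
```

Emit:
{"op": "apply_moves", "data": {"increments": [[-1, 0.002, -0.022, 0, 0, 0, 0], [-1, 0.002, -0.028, 0, 0, 0, 0], [-1, 0.002, -0.028, 0, 0, 0, 0], [-1, 0.002, -0.028, 0, 0, 0, 0], [-1, 0.002, -0.028, 0, 0, 0, 0]]}}

```text
time_s: 17.85
ee_pos: [450.1, 38.6, 201.1]
ee_rot: [180.0, -0.0, -180.0]
force: [0.7, 0.9, -1.6]
gripper_width: 34.1
gripper_force: 30.0
```

Emit:
{"op": "apply_moves", "data": {"increments": [[-1, 0.002, -0.028, 0, 0, 0, 0], [-1, 0.002, -0.028, 0, 0, 0, 0], [-1, 0.002, -0.028, 0, 0, 0, 0], [-1, 0.002, -0.028, 0, 0, 0, 0], [-1, 0.002, -0.028, 0, 0, 0, 0]]}}

```text
time_s: 18.27
ee_pos: [460.2, -101.5, 201.0]
ee_rot: [180.0, -0.0, 180.0]
force: [0.6, 0.1, -2.2]
gripper_width: 34.5
gripper_force: 30.0
```

Emit:
{"op": "apply_moves", "data": {"increments": [[-1, 0.005, -0.028, 0, 0, 0, 0], [-1, 0.005, -0.019, 0, 0, 0, 0], [-1, 0, 0, 0, 0, 0, 0], [-1, 0, 0, 0, 0, 0, 0]]}}

```text
time_s: 18.6
ee_pos: [470.4, -147.8, 200.8]
ee_rot: [179.9, -0.1, 179.9]
force: [0.2, -0.1, -2.1]
gripper_width: 34.0
gripper_force: 30.0
```

Run:
```python
from h import *
f=cams.grab_frame("wrist"); save(f,"w7"); np.save("w7.npy",f,allow_pickle=True)
s=status.state(); print(np.round(s["ee_pos"],1),np.round(s["ee_rot"],2),s["time_s"],s["gripper_width"])
```

```text
[ 470.2 -147.   200.8] [ 1.7992e+02 -8.0000e-02  1.7995e+02] 18.65 33.620619370828294
```

View pics/w7.png

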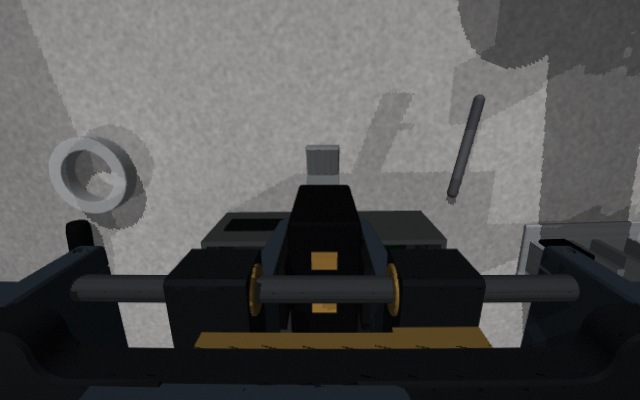

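The wrist camera looks back toward the robot here: the case's front face is at rows ~212–247 (cols 205–445), the latch is folded at (322,160), and the battery is held straight. I'll measure the front face and the top-view blocks numerically.

Run:
```python
from h import *
f=np.load("w7.npy",allow_pickle=True).item()
g=cv2.GaussianBlur(cv2.cvtColor(f["color"],cv2.COLOR_RGB2GRAY),(3,3),0).astype(float)
def ed(v,lo,n=5):
    d=np.diff(v); i=np.argsort(-abs(d))[:n]; return sorted([(lo+int(k)+.5,round(d[k])) for k in i])
for c in (212,222,232,390,405,420,432): print("c",c,ed(g[205:262,c],205,6))
for u,v in [(390,211.5),(420,211.5),(250,211.5)]: print(atz(f,u,v,0).round(1),atz(f,u,v,86).round(1))
t=np.load("top6.npy",allow_pickle=True).item()
g=cv2.cvtColor(t["color"],cv2.COLOR_RGB2GRAY).astype(float)
for c in (356,360,363,366): print("tc",c,ed(g[178:244,c],178,10))
for c in (340,345,395,400): print("tc",c,ed(g[220:244,c],220,5))
for c,x in ((340,513.7),(363,513.7)):
    for z in (84,86): print(z,[proj(t,[x+d,-147.5,z])[0].round(1).tolist() for d in (0,5,30,100,125)])
```

```text
c 212 [(226.5, -14), (227.5, -26), (228.5, -28), (229.5, -20), (245.5, -10), (246.5, -13)]
c 222 [(215.5, -13), (216.5, -25), (217.5, -28), (218.5, -21), (245.5, -15), (246.5, -15)]
c 232 [(210.5, -14), (211.5, -30), (212.5, -29), (230.5, 13), (245.5, -13), (246.5, -13)]
c 390 [(209.5, -24), (210.5, -34), (211.5, -19), (243.5, -9), (244.5, -14), (245.5, -10)]
c 405 [(209.5, -29), (210.5, -38), (211.5, -15), (243.5, -11), (244.5, -14), (245.5, -7)]
c 420 [(208.5, -9), (209.5, -27), (210.5, -32), (211.5, -16), (243.5, -10), (244.5, -13)]
c 432 [(221.5, -16), (222.5, -23), (223.5, -22), (224.5, -11), (243.5, -10), (244.5, -10)]
[514.8 -64.6  -0. ] [484.3 -84.4  86. ]
[515.  -27.3   0. ] [484.4 -56.   86. ]
[ 514.4 -238.1    0. ] [ 484.  -216.1   86. ]
tc 356 [(183.5, -16), (185.5, -12), (198.5, -17), (200.5, 13), (221.5, -11), (228.5, 27), (229.5, 30), (232.5, -31), (238.5, 64), (239.5, 70)]
tc 360 [(182.5, 22), (183.5, -27), (184.5, -17), (197.5, -23), (199.5, 15), (232.5, -23), (233.5, 32), (234.5, -35), (237.5, 27), (239.5, 16)]
tc 363 [(183.5, -12), (197.5, -22), (200.5, 11), (228.5
[... 159 characters left out ...]
), (233.5, 19), (234.5, -37), (236.5, 15), (237.5, 24), (239.5, 10)]
tc 340 [(222.5, 8), (229.5, 16), (231.5, -12), (235.5, 104), (236.5, 8)]
tc 345 [(229.5, 18), (231.5, -12), (234.5, 20), (235.5, 79), (236.5, 10)]
tc 395 [(228.5, 27), (232.5, -27), (234.5, 85), (235.5, 60), (240.5, 25)]
tc 400 [(228.5, 27), (232.5, -29), (234.5, 104), (235.5, 32), (237.5, 22)]
84 [[364.3, 231.2], [364.3, 229.3], [364.1, 220.0], [363.4, 194.1], [363.2, 185.0]]
86 [[364.4, 231.1], [364.4, 229.2], [364.1, 219.8], [363.5, 194.0], [363.3, 184.9]]
84 [[364.3, 231.2], [364.3, 229.3], [364.1, 220.0], [363.4, 194.1], [363.2, 185.0]]
86 [[364.4, 231.1], [364.4, 229.2], [364.1, 219.8], [363.5, 194.0], [363.3, 184.9]]
```

Emit:
{"op": "apply_moves", "data": {"increments": [[-1, 0.02, 0, 0, 0, 0, 0], [-1, 0.03, 0, 0, 0, 0, 0], [-1, 0.03, 0, 0, 0, 0, 0], [-1, 0.02, 0, -0.01, 0, 0, 0], [-1, 0.009, 0, -0.02, 0, 0, 0]]}}

```text
time_s: 19.07
ee_pos: [584.0, -146.2, 173.2]
ee_rot: [-179.9, 0.4, -179.9]
force: [-0.1, 0.7, -2.4]
gripper_width: 33.8
gripper_force: 30.0
```

Emit:
{"op": "apply_moves", "data": {"increments": [[-1, 0, 0, -0.02, 0, 0, 0], [-1, 0, 0, -0.012, 0, 0, 0], [-1, 0, 0, 0, 0, 0, 0], [-1, 0, 0, 0, 0, 0, 0]]}}

```text
time_s: 19.4
ee_pos: [579.1, -146.0, 138.9]
ee_rot: [179.9, -0.1, -179.9]
force: [0.1, -0.4, -2.1]
gripper_width: 34.0
gripper_force: 30.0
```

Run:
```python
from h import *
s=status.state(); print(np.round(s["ee_pos"],1),np.round(s["ee_rot"],2),np.round(s["force"],1))
f=cams.grab_frame("wrist"); np.save("w8.npy",f,allow_pickle=True)
g=cv2.GaussianBlur(cv2.cvtColor(f["color"],cv2.COLOR_RGB2GRAY),(3,3),0).astype(float)
def ed(v,lo,n=5):
    d=np.diff(v); i=np.argsort(-abs(d))[:n]; return sorted([(lo+int(k)+.5,round(d[k])) for k in i])
# expected image rows: front wall outer top, inner top, front block rear edge for centre x 579.2; battery front bottom edge
for n,X in dict(outer=[514.2,-147.5,86],inner=[519.2,-147.5,86],blk=[544.2,-147.5,84],blkL=[544.2,-127.5,84],blkR=[544.2,-167.5,84],batTop=[548.2,-147.5,160],batBot=[548.2,-147.5,88],wallY=[519.2,-197.5,86]).items(): print(n,proj(f,X)[0].round(1))
for c in (270,280,290,300,345,355,365): print(c,ed(g[60:235,c],60,8))
```

```text
[ 579.1 -146.   138.9] [ 1.7994e+02 -1.2000e-01 -1.7991e+02] [ 0.1 -0.4 -2.1]
outer [320.2 131.9]
inner [320.2 139.3]
blk [320.3 174.8]
blkL [348.6 174.8]
blkR [292.  174.7]
batTop [318.7 218.2]
batBot [320.3 181.6]
wallY [246.6 139.3]
270 [(78.5, -11), (122.5, -8), (123.5, -37), (124.5, -55), (125.5, -24), (138.5, -11), (139.5, -16), (140.5, -9)]
280 [(72.5, -8), (73.5, -6), (123.5, -39), (124.5, -60), (125.5, -27), (138.5, -12), (139.5, -17), (140.5, -7)]
290 [(69.5, -9), (113.5, -16), (114.5, -22), (123.5, -29), (124.5, -43), (125.5, -19), (138.5, -10), (139.5, -13)]
300 [(105.5, -19), (106.5, -45), (107.5, -40), (127.5, 14), (138.5, -12), (139.5, -16), (184.5, -13), (185.5, -12)]
345 [(105.5, -47), (106.5, -80), (107.5, -42), (127.5, 12), (128.5, 15), (139.5, -10), (183.5, -10), (184.5, -13)]
355 [(68.5, -7), (69.5, -8), (122.5, -25), (123.5, -56), (124.5, -45), (125.5, -7), (138.5, -14), (139.5, -13)]
365 [(122.5, -23), (123.5, -50), (124.5, -43), (125.5, -13), (131.5, 7), (137.5, -9), (138.5, -15), (139.5, -11)]
```

Emit:
{"op": "apply_moves", "data": {"increments": [[-1, 0.0005, -0.0015, -0.01, 0, 0, 0], [-1, 0, 0, -0.01, 0, 0, 0], [-1, 0, 0, -0.01, 0, 0, 0], [-1, 0, 0, -0.005, 0, 0, 0], [-1, 0, 0, 0, 0, 0, 0]]}}

```text
time_s: 19.87
ee_pos: [579.0, -148.6, 102.6]
ee_rot: [179.9, -0.2, 180.0]
force: [0.6, 0.4, -2.2]
gripper_width: 33.9
gripper_force: 30.0
```

Emit:
{"op": "apply_moves", "data": {"increments": [[-1, 0, 0.0005, -0.012, 0, 0, 0], [-1, 0, 0, -0.012, 0, 0, 0], [-1, 0, 0, -0.012, 0, 0, 0], [-1, 0, 0, -0.01, 0, 0, 0], [-1, 0, 0, 0, 0, 0, 0]]}}

```text
time_s: 20.28
ee_pos: [578.9, -148.0, 56.5]
ee_rot: [179.9, -0.2, -180.0]
force: [0.0, 0.1, -2.0]
gripper_width: 33.7
gripper_force: 30.0
```

Emit:
{"op": "apply_moves", "data": {"increments": [[-1, 0, 0, -0.004, 0, 0, 0], [-1, 0, 0, -0.002, 0, 0, 0], [-1, 0, 0, 0, 0, 0, 0]]}}

```text
time_s: 20.53
ee_pos: [580.4, -148.4, 52.6]
ee_rot: [180.0, 0.0, -180.0]
force: [-0.1, 0.4, -2.7]
gripper_width: 34.0
gripper_force: 30.0
```

Emit:
{"op": "apply_moves", "data": {"increments": [[-1, 0, 0, -0.0015, 0, 0, 0], [-1, 0, 0, -0.0015, 0, 0, 0], [-1, 0, 0, 0, 0, 0, 0]]}}

```text
time_s: 20.78
ee_pos: [580.2, -148.4, 49.5]
ee_rot: [180.0, 0.0, -180.0]
force: [0.0, -0.2, -1.5]
gripper_width: 34.0
gripper_force: 30.0
```

Emit:
{"op": "apply_moves", "data": {"increments": [[-1, 0, 0, -0.001, 0, 0, 0], [-1, 0, 0, 0, 0, 0, 0]]}}

```text
time_s: 20.95
ee_pos: [580.1, -148.3, 48.4]
ee_rot: [180.0, -0.0, -180.0]
force: [-0.4, -0.1, -2.6]
gripper_width: 34.3
gripper_force: 30.0
```

Emit:
{"op": "apply_moves", "data": {"increments": [[-1, 0, 0, -0.001, 0, 0, 0], [-1, 0, 0, 0, 0, 0, 0]]}}

```text
time_s: 21.12
ee_pos: [580.1, -148.3, 47.4]
ee_rot: [180.0, -0.0, -180.0]
force: [0.1, 0.8, -2.3]
gripper_width: 33.9
gripper_force: 30.0
```

Emit:
{"op": "apply_moves", "data": {"increments": [[-1, 0, 0, -0.0007, 0, 0, 0], [-1, 0, 0, 0, 0, 0, 0]]}}

```text
time_s: 21.28
ee_pos: [580.3, -148.4, 47.0]
ee_rot: [180.0, 0.0, -180.0]
force: [-0.0, -0.4, -0.3]
gripper_width: 33.5
gripper_force: 30.0
```

Emit:
{"op": "apply_moves", "data": {"increments": [[-1, 0, 0, -0.0005, 0, 0, 0], [-1, 0, 0, 0, 0, 0, 0]]}}

```text
time_s: 21.45
ee_pos: [580.3, -148.4, 47.0]
ee_rot: [-180.0, 0.0, -180.0]
force: [-1.5, 0.3, 4.4]
gripper_width: 33.9
gripper_force: 30.0
```

Floor contact. Release and retreat upward.

Emit:
{"op": "apply_moves", "data": {"increments": [[-0.2, 0, 0, 0, 0, 0, 0], [0.1, 0, 0, 0, 0, 0, 0], [0.2, 0, 0, 0, 0, 0, 0], [0.2, 0, 0, 0, 0, 0, 0], [0.2, 0, 0, 0.01, 0, 0, 0]]}}

```text
time_s: 21.87
ee_pos: [578.8, -148.0, 54.7]
ee_rot: [179.9, -0.2, -180.0]
force: [0.1, 0.2, -0.4]
gripper_width: 54.6
gripper_force: 0.0
```

Emit:
{"op": "apply_moves", "data": {"increments": [[0.2, 0, 0, 0.02, 0, 0, 0], [0.2, 0, 0, 0.03, 0, 0, 0], [0.2, 0, 0, 0.035, 0, 0, 0], [0.2, 0, 0, 0.035, 0, 0, 0], [0.2, 0, 0, 0.035, 0, 0, 0]]}}

```text
time_s: 22.28
ee_pos: [579.9, -148.2, 213.7]
ee_rot: [-180.0, 0.0, -180.0]
force: [0.4, -0.6, 0.2]
gripper_width: 55.1
gripper_force: 0.0
```

Emit:
{"op": "apply_moves", "data": {"increments": [[0.2, -0.02, 0, 0.035, 0, 0, 0], [0.2, -0.03, 0, 0.03, 0, 0, 0], [0.2, -0.03, 0, 0.02, 0, 0, 0], [0.2, 0, 0, 0, 0, 0, 0], [0.2, 0, 0, 0, 0, 0, 0]]}}

```text
time_s: 22.7
ee_pos: [500.3, -148.5, 298.3]
ee_rot: [-179.9, 0.3, 180.0]
force: [0.4, -0.1, -0.2]
gripper_width: 54.9
gripper_force: 0.0
```

Run:
```python
from h import *
for c in ("wrist","top","scene"):
    f=cams.grab_frame(c); save(f,"end_"+c); np.save("end_"+c+".npy",f,allow_pickle=True)
    for q in ("battery","spare","lid"): 
        r=finder.boxes_of(q,c)[:2]; print(c,q,[(np.round(b["rect"]).tolist(),round(b["score"],2)) for b in r])
    X=[[x,y,75] for x in (548.5,610.5) for y in (-164.7,-130.7)]
    print("expected top face px",proj(f,X).round().tolist())
```

```text
wrist battery [([310.0, 206.0, 31.0, 44.0], 0.9), ([500.0, 192.0, 42.0, 42.0], 0.24)]
wrist spare [([500.0, 195.0, 43.0, 43.0], 0.88)]
wrist lid [([260.0, 302.0, 124.0, 30.0], 0.58)]
expected top face px [[311.0, 208.0], [337.0, 208.0], [312.0, 250.0], [336.0, 250.0]]
top battery []
top spare []
top lid [([319.0, 149.0, 100.0, 34.0], 0.68), ([317.0, 147.0, 101.0, 120.0], 0.49)]
expected top face px [[370.0, 219.0], [357.0, 219.0], [370.0, 196.0], [357.0, 196.0]]
scene battery [([282.0, 227.0, 5.0, 24.0], 0.53), ([288.0, 174.0, 60.0, 90.0], 0.28)]
scene spare [([246.0, 174.0, 100.0, 115.0], 0.48)]
scene lid [([291.0, 177.0, 58.0, 92.0], 0.87), ([361.0, 224.0, 17.0, 23.0], 0.7)]
expected top face px [[280.0, 231.0], [287.0, 224.0], [299.0, 238.0], [305.0, 231.0]]
```

```bash
python3 -c "
from workcell import env
print(env.job_done())"
```

```text
the job is handed in; nothing more can be done
None
```

The job is handed in at about 23 s of the 72 s allowed: the latch is swung clear, the lid stands open at roughly 100°, and the larger pack is upright on the case floor between the seat blocks, released after gentle floor contact. The wrist camera found it where expected; the smaller pack and other items were not touched, and no verdict was returned.

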